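# Shut the drilling jig and hold its guide rod through both bushings

### The arm

A 6-joint arm with a two-finger parallel gripper is mounted at the origin on the work surface. World frame = base frame: x ahead of the robot, y to its left, z up, the work surface at z = 0. Lengths are in m, angles in rad, forces in N, time in s.
With the tool pointing down it reaches from about 0.375 to 0.825 m from the base axis. Payload 5.5 kg.
Tool frame: the origin (TCP) lies at the very end of the fingers, on their centre line; the grasp point (between the pads) lies 19 mm behind it (bot.pinch_z is the z of the grasp point in the tool frame, in m); z points along the fingers, y is the line along which they close (so a half turn about z gives the same grasp; the last joint's range is limited). The gripper opens to 85 mm and grips with 20 to 120 N. Pads are 22 mm wide; open, the fingers measure 114 mm over their backs; the gripper's body (76 mm by 85 mm) begins 54 mm behind the grasp point. The pads swing forward as they close: fully open they stand 13 mm farther back than shut.
Start: joints at [1.342, 0.314, -0.047, 1.21, 0, 1.571], TCP at [0.136, 0.584, 0.231] pointing down, gripper open.
Joint ranges: [-2.67, 2.67], [-0.69, 1.73], [-1.03, 1.25], [-2.08, 2.16], [-1.42, 1.45], [-3.14, 3.14]. Speed limits (rad/s): [2.39, 2.39, 3.01, 3.14, 3.14, 3.14].

### API

Orientations are given as a unit quaternion [x, y, z, w].
In Python, from bench import bot, optics gives the robot as it stands.
- The arm moves only by the shell command python3 -m jog 'ROWS' [OPENING] [FORCE]. ROWS is JSON, a list of rows, each a list of 2 entries, a list of its own where there are three numbers: the shift along the tool's x, y, z in m, then the turn, a rotation vector about the tool's x, y, z in rad. A call has 1 to 10 rows; each row shifts and turns the commanded pose from where the row before left it, along the tool's axes as they then stand; what a row does not reach is not made up. A row lasts 1/10 s, in which the tool goes at most 50 mm and 8.59 degrees, less where a joint would pass 70% of its speed; a pose out of reach is approached as far as the arm can. A call is refused whole if a number of a shift passes 0.05 or a number of a turn 0.15, either way. A call with a gripper value outside its range is refused whole. OPENING is the closure, from 0 (fully open) to 1 (shut), set as the call begins (- or left out, the last holds). The fingers move at their own pace and stop on an object; FORCE is the grip in N (left out, the last holds). Time passes only in rows, so rows that do not move let the fingers close. It gives the time, the measured TCP pose, the force, the opening and the grip force at its end, in the units of the state.
- bot.get_obs(): the state, without advancing time (a new reading comes with each control period).
- optics.camera(name): name is "side" or "top" or "wrist"; returns a dict with "image" (480x640x3 uint8, blue, green, red), "range_z" (480x640 float32, m along the optical axis (not along the pixel's ray), 0 where there is no reading), "mtx" (3x3 intrinsics, pixels), "k1" (the pictures are not rectified: a ray, as slopes to the right and down, at radius r is drawn at 1 + k1 r^2 times it, then the intrinsics apply), "view" (4x4, takes a point from world to camera coordinates). Camera axes: x right, y down, z forward; pixel columns grow to the right and rows downward; lengths in m; the calibration is good to about 2 mm. A picture is of the moment at which its call begins.
- bot.hand_in(): hands the job in; it is judged then, once.
Trained networks look in a picture, given as the dict that the camera call returned (one of the last four; its "shot" number tells which), for a name from the list of things; names that differ only in an ending like _2 or _b are one class to them, and where a whole thing is asked for, a point or a joint stands for the part that bears it (a point fixed in the world has none). Each returns a list of dicts, best first, with "p" (0 to 1); they miss things now and then, are a little off and sometimes report something else, mostly with a low value. They report only what shows in the picture. A call takes as long as a camera call.
- optics.search_frame(picture, target): "xy" ([column, row] as shares, 0 to 1, of the picture: columns of its width, rows of its height, amid what is visible of it).
- optics.cut_out(picture, target): "pixels" (480x640 bool, what is visible of it) and "xy" ([column, row] as shares, 0 to 1, of the picture: columns of its width, rows of its height, amid what is visible of it).
- optics.mark_of(picture, target): "xy" ([column, row] as shares, 0 to 1, of the picture: columns of its width, rows of its height: a listed point, or the origin of a listed thing).
The state is a dict: "time": time; "q": joint angles; "joint_velocities": joint speeds; "tau": joint torques, N m; "ee_pos": TCP position; "orientation": TCP orientation; "wrist_force": force on the tool from outside, world axes, zero at the start; "wrist_torque": the same for the moment, N m; "opening": opening from 0.0 (shut) to 1.0 (fully open); "grip_force": force on a finger pad.
Only numpy, scipy, OpenCV 4.12 (cv2) and the standard library are available. Lean on these libraries where they do the work, as an engineer would, in place of code of your own. Each camera call takes 0.05 s, during which the arm holds its last target. There are 200 camera calls.

### The job

The timber block is already clamped in the drilling jig's sliding carriage: push the carriage fully home under the bridge, and only then take the longest of the three steel rods out of the wooden stand and lower it upright through the bridge's bushing and on through the carriage's bushing below. Finish while still holding the rod in the gripper, its foot sticking out well below the carriage's bushing but hanging clear of the base plate, so that a colleague can fit the clip (aim for about the middle of that gap). Keep the carriage home and leave the other rods and the other things on the table where they are.

Things in the scene. Friction and masses are not known exactly. Their poses are not given: they have to be found in the camera images.
- jig: Aluminium drilling jig fixed to the table. Origin: on the table top, straight below the bridge bushing's centre. Its x axis points the way the carriage is pushed home, z up. Base plate 270 x 180 mm (x from -205 to +65 mm), its top at z = 12 mm. Two posts at y = +-80 mm carry a cross bridge (44 mm in x, 180 mm in y, z from 110 to 130 mm) with a vertical through hole at x = y = 0
- bridge_bushing (a point): Centre of the hole's mouth at the bridge's top face (jig z = 130 mm). Vertical through hole 15 mm in diameter, 20 mm deep, 2 mm chamfer at the top; a low brass flange, 27 mm across, stands 3 mm above the face around it
- carriage (a joint): How far the carriage stands out from home, m: 0 = fully home against its stop (both bushings in line), up to 0.07 = pulled out towards the jig's -x. Starts 0.035 to 0.065. Slides with about 3 N of friction and stays where it is left; mass 0.7 kg
- carriage_bushing (a point): Centre of the mouth of the carriage's bushing, at its top face (jig z = 70 mm), moving with the carriage. Vertical through hole 15 mm in diameter through a 20 mm thick nose (underside at jig z = 50 mm), 2 mm chamfer at the top, the same 3 mm brass flange round it. Once home it is 60 mm straight below bridge_bushing. Below it is free space down to the base plate's top at jig z = 12 mm
- push_plate (a point): Point on the front face (facing jig -x) of the carriage's upright push plate, 80 mm wide in y, jig z from 36 to 106 mm; this point is midway across it, at jig z = 95 mm, and at jig x = -115 mm when home. Push it towards jig +x. Right behind the plate sits the timber block, 50 x 88 x 42 mm, its top at jig z = 92 mm
- rod: The guide rod: plain steel rod without a head, 12 mm in diameter, 200 mm long, about 0.17 kg, the longest of the three. Origin: centre of its foot end, z axis along the rod to its top. The foot has a 3 mm chamfer. It starts upright in one of the stand's three holes, its foot 10 mm above the table. Grip it at least 125 mm from its foot, so that the fingers stay above the bridge at the end
- rod_foot (a point): Centre of the guide rod's foot (lower) end
- stand: Wooden block 190 (x) x 60 (y) x 50 (z) mm, fixed to the table, origin at the centre of its underside. Three holes along its x axis at -60, 0 and +60 mm, 13.5 mm in diameter and 40 mm deep, each with a rod standing in it
- short_rod: Plain steel rod 12 mm in diameter, 110 mm long, in another of the stand's holes, standing 120 mm above the table. To be left alone. Origin: centre of its foot
- knob_rod: Steel rod 12 mm in diameter with a black cylindrical knob (22 mm across, 18 mm high) at its top, 118 mm long in all, in another of the stand's holes, standing 128 mm above the table. To be left alone. Origin: centre of its foot
- tape_roll: Roll of paper tape lying flat, 100 mm across, 24 mm high; bystander. Origin: centre of its underside
- glue_bottle: White glue bottle, 52 mm across, 120 mm tall; bystander. Origin: centre of its underside
- screwdriver: Screwdriver lying on the table; bystander. Origin: on its underside
- offcut: Timber offcut 140 x 70 x 40 mm lying flat; bystander. Origin: centre of its underside
- mug: White mug, 80 mm across and 90 mm tall; bystander. Origin: centre of its underside

How it is judged:
On the way, in this order (a step that is already met when the one before it is completed fails the run):
1. the carriage is pushed home (value of joint carriage below 0.004 m), for 0.2 s.
2. with the carriage home, the rod's foot has come down through the bridge's bushing (value of joint carriage below 0.004 m and angle between rod's own z axis and vertical below 0.06 rad and z of rod_foot in the frame of jig below 0.108 m and horizontal distance between rod_foot and bridge_bushing below 0.007 m), for 0.05 s.
3. the rod's foot has gone on through the carriage's bushing (value of joint carriage below 0.004 m and angle between rod's own z axis and vertical below 0.06 rad and z of rod_foot in the frame of jig below 0.047 m and horizontal distance between rod_foot and bridge_bushing below 0.007 m), for 0.1 s.
At the end, for the whole second after the job is handed in: The carriage is within 4 mm of home; the rod stands upright (within 0.06 rad) through both bushings, within 7 mm of their centres, its foot at least 4 mm below the carriage bushing's underside and at least 2.5 mm above the base plate; the fingers grip it and it is still (value of joint carriage below 0.004 m and angle between rod's own z axis and vertical below 0.06 rad and contact force between the fingers and rod above 1 N and z of rod_foot in the frame of jig between 0.0145 and 0.046 m and horizontal distance between rod_foot and bridge_bushing below 0.007 m and horizontal distance between rod_foot and carriage_bushing below 0.007 m and linear speed of rod below 0.02 m/s); the arm keeps its last pose, push and grip.
It fails at once if another rod or a bystander is moved by more than 40 mm (distance of any of short_rod, knob_rod, tape_roll, glue_bottle, screwdriver, offcut, mug from where it was at the start of the episode above 0.04 m).
It also fails if it takes over 64 s, if anything falls off the work surface, if the arm or the gripper's body presses on something with over 40 N, if the wrist force passes 120 N, or if a joint passes its speed limit or range.

## Working session

There is one attempt and no reset: what is moved stays moved. The work goes in short steps, Python scripts to look and compute and a shell command to move; the robot and the scene stay as the last step left them, time stands still between calls to the robot, and variables do not carry over. Pictures are saved under pics/ and viewed, at most 10 in all, crops included, and the job is handed in when it is done.

```bash
ls; mkdir -p pics
cat > h.py <<'E'
import numpy as np, cv2
from bench import bot, optics
def ray(pic,uv):
    K=pic["mtx"];k=pic["k1"]
    d=np.array([(uv[0]-K[0,2])/K[0,0],(uv[1]-K[1,2])/K[1,1]]);s=d.copy()
    for _ in range(20): s=d/(1+k*(s@s))
    V=np.linalg.inv(pic["view"]); return V[:3,3],V[:3,:3]@np.array([s[0],s[1],1])
def at_z(pic,uv,z):
    o,d=ray(pic,uv); return o+d*(z-o[2])/d[2]
def at_r(pic,uv):
    o,d=ray(pic,uv); r=pic["range_z"]; c,w=int(round(uv[0])),int(round(uv[1]))
    p=r[max(0,w-1):w+2,max(0,c-1):c+2]; p=p[p>0]; return o+d*np.median(p) if p.size else None
def px(m): return np.array(m["xy"])*[640,480]
def proj(pic,P):
    p=pic["view"]@np.append(P,1); s=p[:2]/p[2]; s=s*(1+pic["k1"]*(s@s))
    return s*[pic["mtx"][0,0],pic["mtx"][1,1]]+pic["mtx"][:2,2]
E
python3 - <<'E'
from h import *
np.set_printoptions(precision=4,suppress=True)
print(bot.get_obs())
for n in ("top","side"):
    p=optics.camera(n); cv2.imwrite(f"pics/{n}0.png",p["image"])
    print(n,np.linalg.inv(p["view"])[:3,3])
    for t in "jig bridge_bushing carriage_bushing push_plate rod rod_foot short_rod knob_rod stand glue_bottle mug offcut tape_roll screwdriver".split():
        for m in optics.mark_of(p,t)[:2]:
            print(t,round(m["p"],2),px(m).round(1),at_r(p,px(m)))
E
```

```text
pics
{'time': 0.0, 'q': array([ 1.342 ,  0.3142, -0.0481,  1.2102,  0.    ,  1.5708]), 'joint_velocities': array([ 0.0006,  0.0002,  0.0007,  0.0007, -0.0005,  0.0008]), 'tau': array([  0.0027, -53.9591,  33.9748,   0.0192,   0.0003,   0.    ]), 'ee_pos': array([0.1359, 0.5838, 0.2304]), 'orientation': array([ 0.1141,  0.9935, -0.0009, -0.0001]), 'wrist_force': array([-0.2258, -0.1435,  0.207 ]), 'wrist_torque': array([ 0.0179,  0.0229, -0.0355]), 'grip_force': 0.0, 'opening': 0.999180050746679}
top [0.4845 0.0746 1.2883]
jig 0.71 [303.  238.6] [0.6039 0.1321 0.1304]
jig 0.26 [458.5 275.2] [ 0.5238 -0.2701  0.0744]
bridge_bushing 0.93 [301.8 231. ] [0.6367 0.1416 0.014 ]
carriage_bushing 0.77 [301.9 260.6] [0.556  0.1393 0.0129]
push_plate 0.66 [454.5 255.5] [ 0.5765 -0.2666  0.0494]
push_plate 0.56 [300.7 307.1] [0.4305 0.1393 0.0113]
rod 0.69 [300.9 259.7] [0.5583 0.1418 0.0154]
rod 0.63 [450.4 276.2] [ 0.5214 -0.2549  0.0517]
rod_foot 0.37 [237.7 215.9] [0.6763 0.321  0.0012]
short_rod 0.45 [456.4 295.2] [ 0.4718 -0.2713  0.0503]
knob_rod 0.5 [453.6 255.9] [ 0.5755 -0.2641  0.0493
[... 537 characters left out ...]
582 0.1396 0.0653]
push_plate 0.67 [228.5 241.3] [0.4431 0.1548 0.0859]
rod 0.87 [369.  417.2] [ 0.5101 -0.2917  0.0519]
rod_foot 0.65 [367.  416.6] [ 0.5079 -0.2893  0.0517]
short_rod 0.68 [334.4 432.3] [ 0.4508 -0.2891  0.0513]
short_rod 0.2 [400.5 402.6] [ 0.5674 -0.2934  0.0528]
knob_rod 0.88 [397.  400.9] [ 0.5644 -0.288   0.0522]
knob_rod 0.28 [226.9 241.1] [0.4423 0.1648 0.0788]
stand 0.65 [367.  417.2] [ 0.5076 -0.2899  0.0509]
glue_bottle 0.94 [477.6 364. ] [ 0.7331 -0.2903  0.0434]
mug 0.86 [246.  183.7] [0.5718 0.4083 0.0339]
offcut 0.58 [198.1 210.4] [0.4282 0.3519 0.0346]
tape_roll 0.96 [427.3 325.3] [ 0.7325 -0.1565  0.0016]
screwdriver 0.55 [290.8 200.9] [0.6095 0.2102 0.0982]
```

View pics/top0.png

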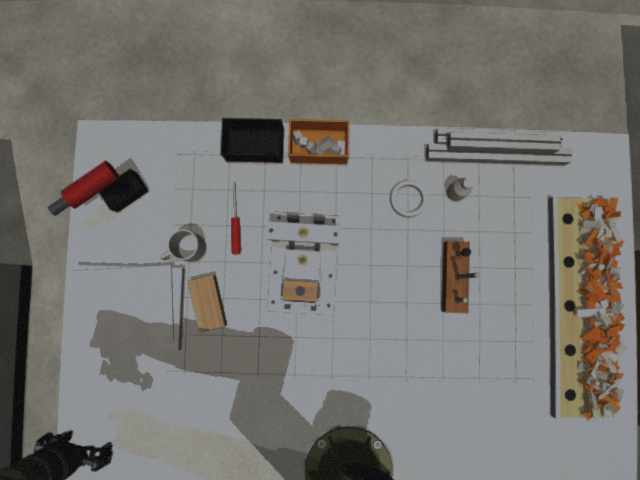

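View pics/side0.png

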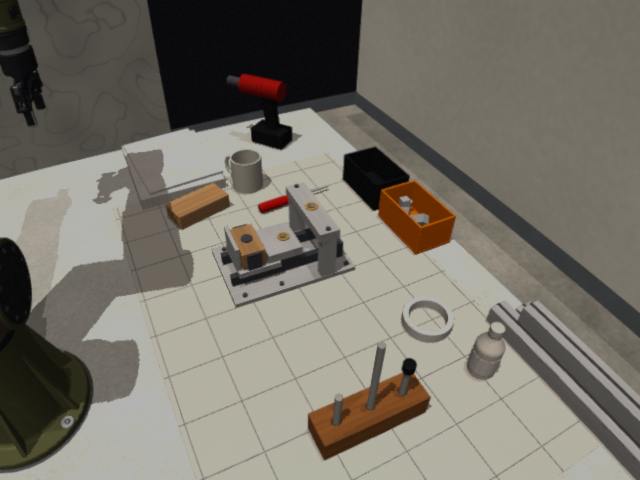

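The top view shows the jig with its +x pointing up the image (bushings at about (302,231) and (302,260), timber near (300,291)). The stand is at (456,275), with the longest rod in its middle hole. In the side view that rod runs from (370,410) to (380,345).

Run:
```python
from h import *
np.set_printoptions(precision=4,suppress=True)
S=optics.camera("side");T=optics.camera("top")
for n,p in(("T",T),("S",S)):
    for t,z in (("bridge_bushing",.133),("carriage_bushing",.073),("push_plate",.095)):
        m=optics.mark_of(p,t)
        for k in m[:2]: print(n,t,round(k["p"],2),at_z(p,px(k),z))
    for t in ("rod","stand","short_rod","knob_rod"):
        for k in optics.cut_out(p,t)[:1]:
            ys,xs=np.nonzero(k["pixels"]); P=[]
            for x,y in zip(xs,ys):
                if p["range_z"][y,x]>0:
                    o,d=ray(p,(x,y)); P.append(o+d*p["range_z"][y,x])
            P=np.array(P); print(n,t,k["p"],len(P),P.min(0),P.max(0))
            if t=="rod":
                for a in np.arange(.04,.22,.03):
                    q=P[(P[:,2]>=a)&(P[:,2]<a+.03)]
                    if len(q): print("  z",a,len(q),q.mean(0))
            if t=="stand":
                q=P[(abs(P[:,2]-.05)<.006)][:,:2].astype(np.float32); print(cv2.minAreaRect(q))
# jig base outline, bridge top from top camera
o,d=None,None
r=T["range_z"]; ys,xs=np.mgrid[190:330,250:350]
P=[]
for x,y in zip(xs.ravel(),ys.ravel()):
    if r[y,x]>0:
        o,d=ray(T,(x,y)); P.append(o+d*r[y,x])
P=np.array(P)
print("bridge",cv2.minAreaRect(P[(abs(P[:,2]-.13)<.008)][:,:2].astype(np.float32)))
```

```text
T bridge_bushing 0.86 [0.6182 0.137  0.133 ]
T bridge_bushing 0.67 [0.5832 0.399  0.133 ]
T carriage_bushing 0.8 [0.5537 0.1328 0.073 ]
T rod 0.43 116 [ 0.5157 -0.2801  0.0446] [ 0.5275 -0.2674  0.214 ]
  z 0.04 13 [ 0.5213 -0.2695  0.0587]
  z 0.07 15 [ 0.5209 -0.2699  0.0857]
  z 0.1 18 [ 0.5207 -0.27    0.1135]
  z 0.13000000000000003 17 [ 0.5219 -0.2701  0.1451]
  z 0.16000000000000003 21 [ 0.5213 -0.2703  0.176 ]
  z 0.19000000000000003 32 [ 0.5207 -0.2733  0.2063]
T short_rod 0.48 44 [ 0.4559 -0.2769  0.0506] [ 0.4657 -0.2662  0.1253]
T knob_rod 0.4 95 [ 0.571  -0.2972  0.046 ] [ 0.5914 -0.2646  0.1323]
S bridge_bushing 0.61 [0.629 0.132 0.133]
S carriage_bushing 0.94 [0.557  0.1402 0.073 ]
S push_plate 0.97 [0.438  0.1417 0.095 ]
S rod 0.78 585 [ 0.5162 -0.2821  0.001 ] [ 0.6333 -0.1455  0.2135]
  z 0.04 61 [ 0.5215 -0.2772  0.058 ]
  z 0.07 84 [ 0.5199 -0.2781  0.0849]
  z 0.1 91 [ 0.52   -0.2779  0.1147]
  z 0.13000000000000003 95 [ 0.5196 -0.2783  0.146 ]
  z 0.16000000000000003 112 [ 0.5197 -0.278   0.1756]
  z 0.19000000000000003 130 [ 0.5206 -0.2768  0.2051]
S stand 0.68 4982 [ 0.4261 -0.3075  0.0005] [ 0.6175 -0.2201  0.0758]
((0.5221357345581055, -0.27499470114707947), (0.062274813652038574, 0.19077713787555695), 88.6009750366211)
S short_rod 0.72 345 [ 0.5704 -0.287   0.0486] [ 0.6097 -0.2472  0.1309]
S knob_rod 0.55 331 [ 0.5704 -0.287   0.0514] [ 0.6015 -0.2472  0.1309]
bridge ((0.6207243800163269, 0.1326657235622406), (0.18019437789916992, 0.04466184601187706), 87.73123168945312)
```

```bash
python3 -m jog '[[[-0.03,-0.032,0],[0,0,0]],[[-0.03,-0.032,0],[0,0,0]],[[-0.03,-0.032,0],[0,0,0]],[[-0.03,-0.032,0],[0,0,0]],[[-0.03,-0.032,0],[0,0,0]],[[-0.03,-0.032,0],[0,0,0]],[[-0.03,-0.032,0],[0,0,0]],[[-0.03,-0.032,0],[0,0,0]],[[-0.03,-0.032,0],[0,0,0]],[[-0.03,-0.032,0],[0,0,0]]]' 1 60 && python3 -m jog '[[[-0.027,-0.028,0],[0,0,0]],[[-0.026,-0.028,0],[0,0,0]],[[0,0,0],[0,0,-0.1]],[[0,0,0],[0,0,-0.09]],[[0,0,0],[0,0,0]],[[0,0,0],[0,0,0]]]'
cat >> h.py <<'E'
from scipy.spatial.transform import Rotation as R
np.set_printoptions(precision=4,suppress=True)
def where():
    o=bot.get_obs(); M=R.from_quat(o["orientation"]).as_matrix()
    print("t",o["time"],"tcp",o["ee_pos"],"rotdeg x,y axes",np.degrees(np.arctan2(M[1,0],M[0,0])).round(2),"tilt",M[:2,2],"F",o["wrist_force"],"grip",o["grip_force"],o["opening"]); return o,M
def to(target,yawx=None):
    o,M=where(); print("tool shift",M.T@(np.array(target)-o["ee_pos"]))
E
python3 - <<'E'
from h import *
where(); p=optics.camera("wrist"); cv2.imwrite("pics/w1.png",p["image"])
for t,z in (("bridge_bushing",.133),("carriage_bushing",.073),("push_plate",.095)):
    for k in optics.mark_of(p,t)[:2]: print(t,round(k["p"],2),px(k),at_z(p,px(k),z),at_r(p,px(k)))
E
```

```text
time: 3.3
ee_pos: [0.3563, 0.2031, 0.2316]
orientation: [0.114, 0.993, 0.0, 0.0]
wrist_force: [1.1, 0.5, -0.3]
opening: 0.003
grip_force: 0.0
time: 3.9
ee_pos: [0.3946, 0.1381, 0.2314]
orientation: [0.02, 1.0, 0.0, 0.0]
wrist_force: [0.1, 0.7, 0.7]
opening: 0.003
grip_force: 0.0
t 3.9 tcp [0.3946 0.1381 0.2314] rotdeg x,y axes 177.66 tilt [0.0002 0.    ] F [0.0944 0.6913 0.7289] grip 0.0 0.0032465898952724914
push_plate 0.66 [324.224 280.704] [0.4422 0.1378 0.095 ] [0.4403 0.1378 0.0992]
```

View pics/w1.png

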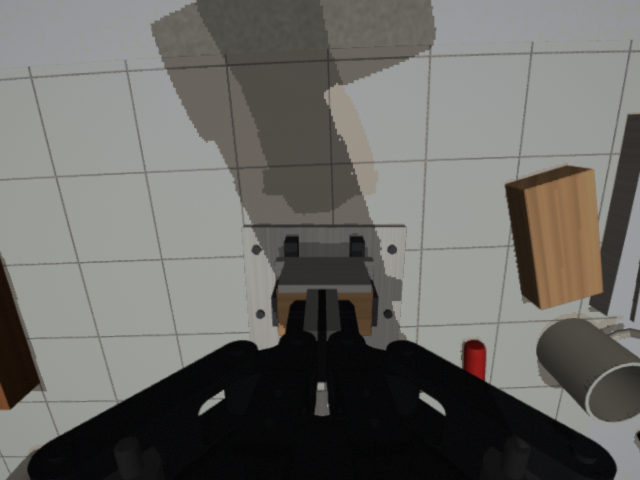

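The wrist view shows the push plate at about (324,280), square to the gripper, with the base plate edges level. So the jig's yaw is about -2.3°, as measured. Next I go down in front of the plate and push.

```bash
python3 -m jog '[[[0,0,0.03],[0,0,0]],[[0,0,0.03],[0,0,0]],[[0,0,0.03],[0,0,0]],[[0,0,0.03],[0,0,0]],[[0,0,0.027],[0,0,0]],[[-0.01,0,0],[0,0,0]],[[-0.01,0,0],[0,0,0]],[[-0.01,0,0],[0,0,0]],[[-0.01,0,0],[0,0,0]]]' && python3 -m jog '[[[-0.008,0,0],[0,0,0]],[[-0.008,0,0],[0,0,0]],[[-0.008,0,0],[0,0,0]],[[-0.008,0,0],[0,0,0]],[[0,0,0],[0,0,0]]]'; python3 -c "
from h import *
where()
for n in('top','side'):
    p=optics.camera(n)
    for t,z in (('bridge_bushing',.133),('carriage_bushing',.073),('push_plate',.095)):
        for k in optics.mark_of(p,t)[:1]: print(n,t,round(k['p'],2),px(k),at_z(p,px(k),z))
"
```

```text
time: 5.0
ee_pos: [0.4362, 0.137, 0.0857]
orientation: [0.019, 1.0, 0.001, 0.001]
wrist_force: [-3.8, 0.3, 4.0]
opening: 0.001
grip_force: 1.9
time: 5.5
ee_pos: [0.4683, 0.1352, 0.0844]
orientation: [0.02, 1.0, -0.0, 0.001]
wrist_force: [0.3, -0.2, 0.1]
opening: 0.003
grip_force: 0.0
t 5.5 tcp [0.4683 0.1352 0.0844] rotdeg x,y axes 177.75 tilt [ 0.0019 -0.0004] F [ 0.3423 -0.1682  0.0737] grip 0.0 0.003116278386347508
top bridge_bushing 0.69 [303.424 231.6  ] [0.6211 0.1314 0.133 ]
top carriage_bushing 0.6 [301.696 243.12 ] [0.598 0.138 0.073]
top push_plate 0.34 [455.424 190.896] [ 0.7409 -0.257   0.095 ]
side bridge_bushing 0.86 [313.088 205.584] [0.6253 0.1319 0.133 ]
side carriage_bushing 0.82 [300.608 232.416] [0.5949 0.1293 0.073 ]
side push_plate 0.87 [244.672 237.408] [0.4744 0.1415 0.095 ]
```

```bash
python3 -m jog '[[[-0.007,0,0],[0,0,0]],[[-0.007,0,0],[0,0,0]],[[-0.006,0,0],[0,0,0]],[[0,0,0],[0,0,0]]]' && python3 -m jog '[[[-0.003,0,0],[0,0,0]],[[-0.002,0,0],[0,0,0]]]'&& python3 -m jog '[[[-0.002,0,0],[0,0,0]],[[0,0,0],[0,0,0]]]'
```

```text
time: 6.3
ee_pos: [0.4879, 0.1345, 0.0843]
orientation: [0.02, 1.0, -0.0, 0.001]
wrist_force: [0.1, -0.9, 0.6]
opening: 0.003
grip_force: 0.0
time: 6.5
ee_pos: [0.4914, 0.1344, 0.0842]
orientation: [0.019, 1.0, 0.0, -0.0]
wrist_force: [-3.1, -0.2, 1.6]
opening: -0.004
grip_force: 1.6
time: 6.7
ee_pos: [0.4938, 0.1343, 0.0842]
orientation: [0.019, 1.0, 0.0, 0.0]
wrist_force: [-1.1, -0.1, -0.4]
opening: 0.001
grip_force: 0.8
```

```bash
for i in 1 2 3; do python3 -m jog '[[[-0.002,0,0],[0,0,0]],[[0,0,0],[0,0,0]]]' | egrep 'ee|wrist'; done
```

```text
ee_pos: [0.495, 0.1342, 0.0842]
wrist_force: [-4.6, 0.2, 2.1]
ee_pos: [0.4949, 0.1342, 0.0841]
wrist_force: [-11.2, 0.5, 8.2]
ee_pos: [0.495, 0.1342, 0.084]
wrist_force: [-15.9, 1.7, 13.2]
```

The carriage is against its stop: the force climbs while the tool stays put. Now back off, rise, and look at the bushing from close by.

```bash
python3 -m jog '[[[0.012,0,0],[0,0,0]],[[0.012,0,0],[0,0,0]],[[0,0,-0.03],[0,0,0]],[[0,0,-0.04],[0,0,0]],[[0,0,-0.045],[0,0,0]],[[0,0,-0.045],[0,0,0]],[[0,0,-0.045],[0,0,0]],[[-0.04,0,0],[0,0,0]],[[-0.04,0,0],[0,0,0]],[[-0.04,0,0],[0,0,0]]]' && python3 -m jog '[[[-0.04,0,0],[0,0,0]],[[-0.03,0,0],[0,0,0]],[[0,0,0],[0,0,0]],[[0,0,0],[0,0,0]]]'
python3 - <<'E'
from h import *
where(); p=optics.camera("wrist"); cv2.imwrite("pics/w2.png",p["image"])
for t,z in (("bridge_bushing",.133),("carriage_bushing",.073),("push_plate",.095)):
    for k in optics.mark_of(p,t)[:2]: print(t,round(k["p"],2),px(k),at_z(p,px(k),z),at_r(p,px(k)))
E
```

```text
time: 8.3
ee_pos: [0.5974, 0.1304, 0.2906]
orientation: [0.019, 1.0, 0.0, 0.002]
wrist_force: [0.4, 0.4, 0.9]
opening: 0.001
grip_force: 0.0
time: 8.7
ee_pos: [0.6655, 0.1275, 0.2885]
orientation: [0.02, 1.0, -0.0, -0.0]
wrist_force: [-0.4, -0.3, 0.7]
opening: 0.001
grip_force: 0.0
t 8.7 tcp [0.6655 0.1275 0.2885] rotdeg x,y axes 177.76 tilt [-0.0005 -0.0003] F [-0.3877 -0.2794  0.7346] grip 0.0 0.0010566643424571509
bridge_bushing 0.94 [324.48  174.576] [0.623  0.1309 0.133 ] [0.6299 0.1311 0.0728]
carriage_bushing 0.91 [328.192 165.024] [0.6204 0.1352 0.073 ] [0.6258 0.1361 0.0117]
push_plate 0.63 [324.288  31.008] [0.504  0.1354 0.095 ] [0.5065 0.1353 0.1047]
```

View pics/w2.png

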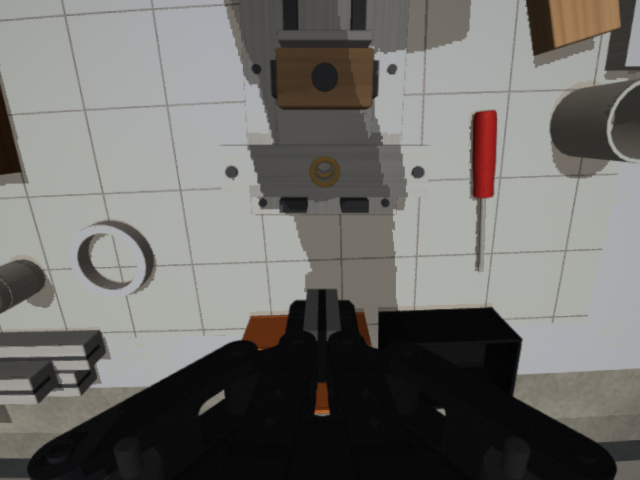

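The wrist view shows the brass flange at about (324,172), with the carriage's bushing seen in line through its hole. I fit the ring for a precise centre.

Run:
```python
from h import *
p=optics.camera("wrist"); im=p["image"]
h=cv2.cvtColor(im,cv2.COLOR_BGR2HSV)[140:205,295:355]
m=((h[...,0]>12)&(h[...,0]<35)&(h[...,1]>90)).astype(np.uint8)
n,l,s,c=cv2.connectedComponentsWithStats(m); i=1+np.argmax(s[1:,4])
cn=max(cv2.findContours((l==i).astype(np.uint8),cv2.RETR_EXTERNAL,cv2.CHAIN_APPROX_NONE)[0],key=len)
hull=cv2.convexHull(cn); e=cv2.fitEllipse(hull); print(s[i],e)
uv=np.array(e[0])+[295,140]; print("outer ellipse",uv,at_z(p,uv,.133))
x,y,w,hh,_=s[i]; print("bbox",at_z(p,(295+x+(w-1)/2,140+y+(hh-1)/2),.132))
where()
```

```text
[ 14  17  31  31 434] ((29.005855560302734, 32.01044464111328), (30.19127655029297, 30.48714828491211), 5.169118881225586)
outer ellipse [324.0059 172.0104] [0.6202 0.1309 0.133 ]
bbox [0.6203 0.1309 0.132 ]
t 8.95 tcp [0.6646 0.1277 0.2902] rotdeg x,y axes 177.8 tilt [0.0009 0.0001] F [-0.1601  0.0852 -0.7967] grip 0.0 -0.0013187290401635709
```

```bash
python3 -m jog '[[[0.0083,-0.0406,-0.004],[0,0,0]],[[0.0083,-0.0406,-0.004],[0,0,0]],[[0.0083,-0.0406,-0.004],[0,0,0]],[[0.0083,-0.0406,-0.004],[0,0,0]],[[0.0083,-0.0406,-0.004],[0,0,0]],[[0.0083,-0.0406,-0.004],[0,0,0]],[[0.0083,-0.0406,-0.004],[0,0,0]],[[0.0083,-0.0406,-0.004],[0,0,0]],[[0.0083,-0.0406,-0.004],[0,0,0]],[[0.0083,-0.0406,-0.004],[0,0,0]]]' 0 && python3 -m jog '[[[0,0,0],[0,0,0]],[[0,0,0],[0,0,0]],[[0,0,0],[0,0,0]],[[0,0,0],[0,0,0]]]'
python3 - <<'E'
from h import *
where(); p=optics.camera("wrist"); cv2.imwrite("pics/w3.png",p["image"])
for t,z in (("rod",.01),("short_rod",.01),("knob_rod",.01)):
    for k in optics.cut_out(p,t)[:1]:
        ys,xs=np.nonzero(k["pixels"]); P=[]
        for x,y in zip(xs,ys):
            r=p["range_z"][y,x]
            if r>0:
                o,d=ray(p,(x,y)); P.append(o+d*r)
        P=np.array(P); print(t,k["p"],px(k),len(P),P.min(0),P.max(0))
        q=P[P[:,2]>P[:,2].max()-.006]; print(" top",len(q),(q.min(0)+q.max(0))/2,q.mean(0))
E
```

```text
time: 9.95
ee_pos: [0.5657, -0.276, 0.3303]
orientation: [0.019, 1.0, -0.0, 0.001]
wrist_force: [-0.0, -0.3, 0.5]
opening: 0.998
grip_force: 0.0
time: 10.35
ee_pos: [0.5669, -0.2735, 0.3294]
orientation: [0.018, 1.0, 0.0, 0.0]
wrist_force: [-0.1, 0.8, -0.9]
opening: 0.997
grip_force: 0.0
t 10.35 tcp [ 0.5669 -0.2735  0.3294] rotdeg x,y axes 177.88 tilt [0.0001 0.0002] F [-0.1311  0.8313 -0.9369] grip 0.0 0.9966363771336915
rod 0.77 [313.792 170.688] 393 [ 0.5143 -0.2883  0.0019] [ 0.543  -0.2696  0.2116]
 top 192 [ 0.5217 -0.2767  0.2099] [ 0.5215 -0.2766  0.2098]
short_rod 0.68 [315.904 103.488] 155 [ 0.4566 -0.2804  0.0581] [ 0.4682 -0.2698  0.1221]
 top 123 [ 0.4623 -0.2751  0.1197] [ 0.4624 -0.2752  0.1201]
knob_rod 0.77 [315.776 220.896] 476 [ 0.5705 -0.2929  0.0435] [ 0.6124 -0.2661  0.1296]
 top 333 [ 0.5812 -0.2784  0.1267] [ 0.5809 -0.2781  0.1277]
```

View pics/w3.png

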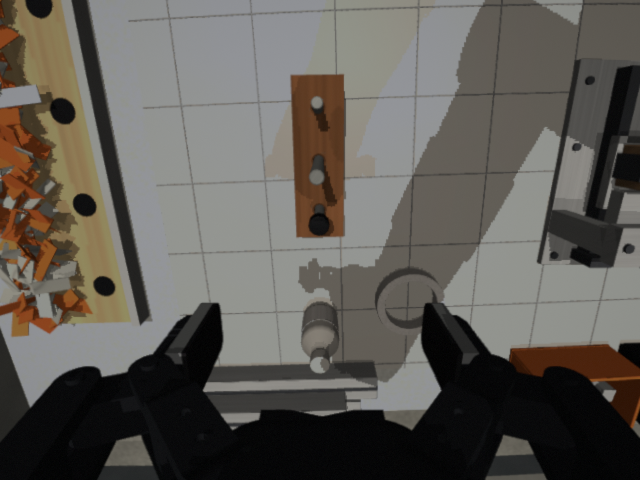

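Wrist view: the tall rod's top is at (316,176), the short rod's at (317,103) and the knob at (318,222). They lie on a straight line with the long rod midway. Move over it and descend.

```bash
python3 -m jog '[[[0.022,-0.002,0],[0,0,0]],[[0.023,-0.001,0],[0,0,0]],[[0,0,0.03],[0,0,0]],[[0,0,0.04],[0,0,0]],[[0,0,0.03],[0,0,0]],[[0,0,0],[0,0,0]],[[0,0,0],[0,0,0]]]' | grep ee; for i in 1 2 3 4; do python3 -m jog '[[[0,0,0],[0,0,0]]]' | grep ee; done
```

```text
ee_pos: [0.5216, -0.2758, 0.2297]
ee_pos: [0.5228, -0.2766, 0.2315]
ee_pos: [0.5229, -0.2767, 0.2314]
ee_pos: [0.5225, -0.2765, 0.2308]
ee_pos: [0.5221, -0.2764, 0.2301]
```

```bash
python3 -m jog '[[[0,0,0.03],[0,0,0]],[[0,0,0.03],[0,0,0]],[[0,0,0.024],[0,0,0]],[[0,0,0],[0,0,0]]]' | grep -E 'ee|wrist'; python3 -m jog '[[[0,0,0],[0,0,0]],[[0,0,0],[0,0,0]],[[0,0,0],[0,0,0]],[[0,0,0],[0,0,0]],[[0,0,0],[0,0,0]],[[0,0,0],[0,0,0]],[[0,0,0],[0,0,0]],[[0,0,0],[0,0,0]]]' 1 60;  python3 -m jog '[[[0,0,0],[0,0,0]],[[0,0,0],[0,0,0]],[[0,0,0],[0,0,0]],[[0,0,0],[0,0,0]]]'
```

```text
ee_pos: [0.5193, -0.275, 0.1421]
wrist_force: [-1.1, 0.2, -0.5]
time: 12.85
ee_pos: [0.5222, -0.2763, 0.1461]
orientation: [0.019, 1.0, -0.0, 0.001]
wrist_force: [-0.3, 1.1, 5.6]
opening: 0.123
grip_force: 58.5
time: 13.25
ee_pos: [0.5222, -0.2762, 0.1461]
orientation: [0.019, 1.0, -0.0, 0.001]
wrist_force: [-0.1, 0.5, 5.3]
opening: 0.121
grip_force: 58.5
```

```bash
python3 -m jog '[[[0,0,-0.01],[0,0,0]],[[0,0,-0.02],[0,0,0]],[[0,0,-0.03],[0,0,0]],[[0,0,-0.03],[0,0,0]],[[0,0,-0.03],[0,0,0]],[[0,0,-0.03],[0,0,0]],[[0,0,-0.02],[0,0,0]],[[0,0,0],[0,0,0]]]'; python3 -m jog '[[[-0.008,0.041,0],[0,0,0]],[[-0.008,0.041,0],[0,0,0]],[[-0.008,0.041,0],[0,0,0]],[[-0.008,0.041,0],[0,0,0]],[[-0.008,0.041,0],[0,0,0]],[[-0.008,0.041,0],[0,0,0]],[[-0.008,0.041,0],[0,0,0]],[[-0.008,0.041,0],[0,0,0]],[[-0.008,0.041,0],[0,0,0]],[[-0.008,0.041,0],[0,0,0]]]';  python3 -m jog '[[[-0.002,0.001,0],[0,0,0]],[[0,0,0],[0,0,0]],[[0,0,0],[0,0,0]],[[0,0,0],[0,0,0]],[[0,0,0],[0,0,0]],[[0,0,0],[0,0,0]]]'
python3 - <<'E'
from h import *
where()
for n in("side","wrist","top"):
    p=optics.camera(n); cv2.imwrite(f"pics/{n}4.png",p["image"])
    for t in("rod_foot","bridge_bushing","carriage_bushing"):
        for k in optics.mark_of(p,t)[:1]: print(n,t,k["p"],px(k),at_r(p,px(k)),at_z(p,px(k),.133))
    for k in optics.cut_out(p,"rod")[:1]:
        ys,xs=np.nonzero(k["pixels"]); P=[]
        for x,y in zip(xs,ys):
            r=p["range_z"][y,x]
            if r>0:
                o,d=ray(p,(x,y)); P.append(o+d*r)
        P=np.array(P); print(n,"rod",k["p"],px(k),len(P),P.min(0),P.max(0))
        for a in np.arange(P[:,2].min(),P[:,2].max(),.03):
            q=P[(P[:,2]>=a)&(P[:,2]<a+.03)]
            if len(q): print("  z",a,len(q),np.median(q,0))
a=cv2.imread("pics/side4.png")[60:300,190:430]; b=cv2.imread("pics/wrist4.png")
cv2.imwrite("pics/c4.png",np.hstack([cv2.resize(a,(360,360),interpolation=cv2.INTER_NEAREST),cv2.resize(b,(440,360))]))
E
```

```text
time: 14.05
ee_pos: [0.5227, -0.2768, 0.3185]
orientation: [0.019, 1.0, -0.001, 0.002]
wrist_force: [0.1, -0.1, -1.7]
opening: 0.121
grip_force: 58.7
time: 15.05
ee_pos: [0.6169, 0.1319, 0.3134]
orientation: [0.019, 1.0, -0.0, -0.001]
wrist_force: [0.3, -0.3, -2.2]
opening: 0.123
grip_force: 58.9
time: 15.65
ee_pos: [0.6195, 0.1305, 0.3155]
orientation: [0.02, 1.0, 0.0, 0.0]
wrist_force: [0.0, -0.3, -2.3]
opening: 0.124
grip_force: 59.1
t 15.65 tcp [0.6195 0.1305 0.3155] rotdeg x,y axes 177.7 tilt [0.0003 0.    ] F [ 0.0324 -0.2733 -2.3354] grip 59.06598431523889 0.12426589745438019
side rod_foot 0.7 [312.192 187.008] [0.6205 0.1275 0.1841] [0.6539 0.1932 0.133 ]
side bridge_bushing 0.82 [314.496 206.016] [0.6292 0.133  0.1298] [0.6273 0.1293 0.133 ]
side carriage_bushing 0.58 [311.808 230.112] [0.5964 0.0796 0.1163] [0.5874 0.0619 0.133 ]
side rod 0.73 [312.128 156.72 ] 361 [ 0.6122  0.1217 -0.0013] [0.8621 0.6367 0.3146]
  z -0.001283470532209896 40 [0.8337 0.5492 0.0024]
  z 0.1787165294677901 61 [0.6171 0.1282 0.1973]
  z 0.2087165294677901 68 [0.6174 0.1278 0.2228]
  z 0.2387165
[... 240 characters left out ...]
.7 [322.88  219.312] [0.6279 0.1315 0.113 ] [0.623  0.1316 0.133 ]
wrist carriage_bushing 0.78 [323.776 204.192] [0.6084 0.133  0.1321] [0.6082 0.133  0.133 ]
wrist rod 0.59 [318.976 345.12 ] 5042 [ 0.6128  0.0879 -0.0005] [0.9252 0.1365 0.3804]
  z -0.0004799683623766815 8 [0.7296 0.111  0.0009]
  z 0.029520031637623317 2 [0.925  0.0879 0.0479]
  z 0.1795200316376233 127 [0.6141 0.1311 0.1976]
  z 0.2095200316376233 201 [0.6142 0.1304 0.2261]
  z 0.2395200316376233 288 [0.6143 0.131  0.2559]
  z 0.26952003163762334 443 [0.6144 0.131  0.2859]
  z 0.2995200316376233 670 [0.6144 0.1305 0.3163]
  z 0.3295200316376233 1284 [0.6146 0.1306 0.3476]
  z 0.3595200316376233 2019 [0.6152 0.1306 0.3734]
```

View pics/c4.png

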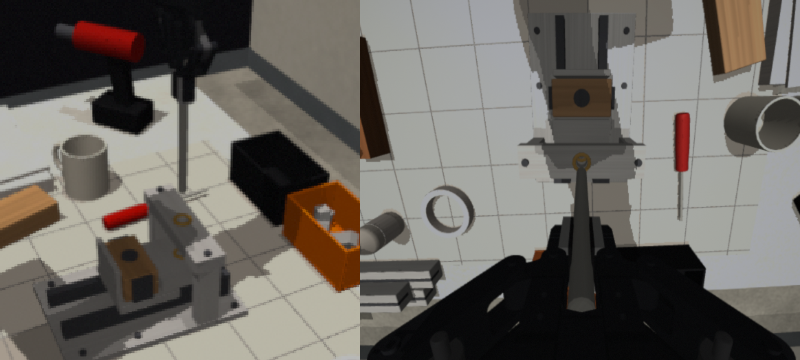

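The side crop shows the rod hanging straight above the brass bushing. The wrist view shows its foot just in front of the ring. Measured axis is (0.6202, 0.1307) against the bushing at (0.6202, 0.1309), so I descend carefully.

```bash
python3 -m jog '[[[0,0,0.02],[0,0,0]],[[0,0,0.018],[0,0,0]],[[0,0,0.005],[0,0,0]],[[0,0,0.005],[0,0,0]],[[0,0,0],[0,0,0]],[[0,0,0],[0,0,0]]]'; python3 -m jog '[[[0,0,0.005],[0,0,0]],[[0,0,0.005],[0,0,0]],[[0,0,0.005],[0,0,0]],[[0,0,0],[0,0,0]],[[0,0,0],[0,0,0]]]'
```

```text
time: 17.0
ee_pos: [0.6199, 0.1315, 0.2681]
orientation: [0.019, 1.0, 0.0, 0.001]
wrist_force: [-1.5, 1.1, -1.5]
opening: 0.119
grip_force: 59.0
time: 17.5
ee_pos: [0.6193, 0.1313, 0.252]
orientation: [0.019, 1.0, -0.0, -0.0]
wrist_force: [0.2, 0.6, -1.9]
opening: 0.124
grip_force: 59.0
```

```bash
python3 -m jog '[[[0,0,0.008],[0,0,0]],[[0,0,0.008],[0,0,0]],[[0,0,0.008],[0,0,0]],[[0,0,0],[0,0,0]],[[0,0,0],[0,0,0]]]'; python3 -m jog '[[[0,0,0.006],[0,0,0]],[[0,0,0.006],[0,0,0]],[[0,0,0.006],[0,0,0]],[[0,0,0.006],[0,0,0]],[[0,0,0],[0,0,0]],[[0,0,0],[0,0,0]]]'
```

```text
time: 18.0
ee_pos: [0.6193, 0.1313, 0.2279]
orientation: [0.019, 1.0, -0.0, -0.0]
wrist_force: [-0.1, 0.1, -1.3]
opening: 0.121
grip_force: 59.0
time: 18.6
ee_pos: [0.6194, 0.1313, 0.2041]
orientation: [0.019, 1.0, -0.0, -0.0]
wrist_force: [0.3, 0.7, -2.5]
opening: 0.119
grip_force: 59.1
```

Foot is at about 0.068, in the carriage bushing's mouth, with no contact force. Continue down 37 mm.

```bash
python3 -m jog '[[[0,0,0.006],[0,0,0]],[[0,0,0.006],[0,0,0]],[[0,0,0.006],[0,0,0]],[[0,0,0],[0,0,0]]]'; python3 -m jog '[[[0,0,0.006],[0,0,0]],[[0,0,0.006],[0,0,0]],[[0,0,0.006],[0,0,0]],[[0,0,0.001],[0,0,0]],[[0,0,0],[0,0,0]],[[0,0,0],[0,0,0]],[[0,0,0],[0,0,0]]]'
python3 - <<'E'
from h import *
where(); p=optics.camera("side"); cv2.imwrite("pics/side5.png",cv2.resize(p["image"][120:320,200:440],(720,600)))
for t in("push_plate","carriage_bushing"):
    for k in optics.mark_of(p,t)[:1]: print(t,k["p"],at_z(p,px(k),.095 if t[0]=="p" else .073))
w=optics.camera("wrist")
for k in optics.cut_out(w,"rod")[:1]:
    ys,xs=np.nonzero(k["pixels"]);P=np.array([(lambda o,d:o+d*w["range_z"][y,x])(*ray(w,(x,y))) for x,y in zip(xs,ys)])
    P=P[abs(P[:,0]-.62)<.012]; print(P[:,2].min(),[np.median(P[abs(P[:,2]-a)<.01],0) for a in(.15,.2,.23)])
E
```

```text
time: 19.0
ee_pos: [0.619, 0.1312, 0.185]
orientation: [0.019, 1.0, -0.0, -0.001]
wrist_force: [0.1, 0.2, -2.3]
opening: 0.118
grip_force: 59.0
time: 19.7
ee_pos: [0.6196, 0.1314, 0.1676]
orientation: [0.019, 1.0, 0.0, 0.0]
wrist_force: [-0.5, -0.2, -1.7]
opening: 0.118
grip_force: 59.1
t 19.7 tcp [0.6196 0.1314 0.1676] rotdeg x,y axes 177.78 tilt [0.0003 0.0001] F [-0.5214 -0.1602 -1.7005] grip 59.06190142035484 0.11837657435692706
push_plate 0.7 [0.5005 0.1351 0.095 ]
carriage_bushing 0.9 [0.6198 0.124  0.073 ]
0.1138309540285023 [array([0.6145, 0.1309, 0.1507]), array([0.6147, 0.1308, 0.2013]), array([0.6155, 0.1309, 0.2288])]
```

View pics/side5.png

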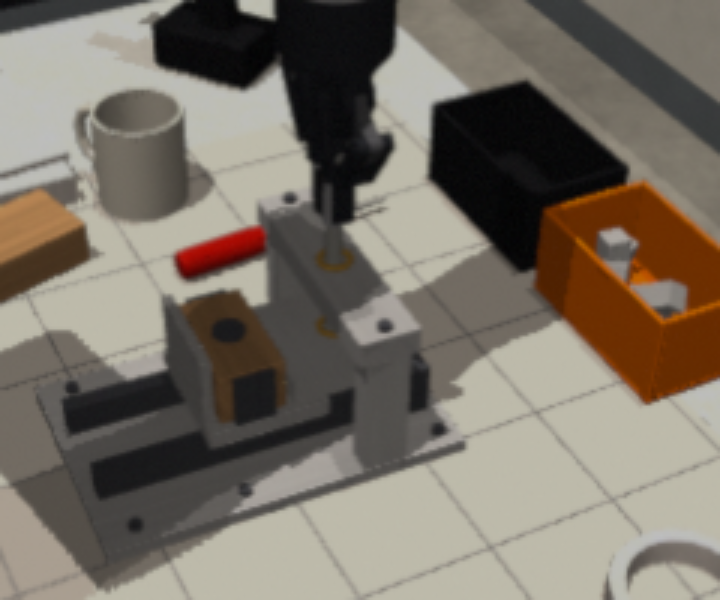

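The picture shows the rod upright through the bridge's brass ring at (333,258), with the carriage home. The wrist force is just the rod's weight, so nothing is touching and it did not slip.

```bash
python3 -c "
from bench import bot
print(bot.hand_in())"
```

```text
the job is handed in; nothing more can be done
None
```

The job is handed in (no verdict came back): carriage pushed home, and the longest rod still gripped upright through both bushings, its foot about 31 mm above the table, mid-gap (worked out from the tool height, not seen directly).

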